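# Free the latched jam case and set out the red-lidded jar

### The arm

A 6-joint arm with a two-finger parallel gripper is mounted at the origin on a cart in front of the work surface, level with it; the furniture and walls round the work are solid. World frame = base frame: x ahead of the robot, y to its left, z up, the work surface at z = 0. Lengths are in m, angles in degrees, forces in N, time in s.
With the tool pointing down it reaches from about 0.3 to 0.95 m from the base axis. Payload 3.1 kg.
Tool frame: the origin (TCP) lies between the finger pads; the fingertips stand 8 mm ahead of it and the grasp point (between the pads) lies 11 mm behind it (arm.nose_length is the distance from the TCP to the fingertips, in m); z points along the fingers, y is the line along which they close (so a half turn about z gives the same grasp; the last joint's range is limited). The gripper opens to 85 mm and grips with 20 to 120 N. Pads are 22 mm wide; open, the fingers measure 114 mm over their backs; the gripper's body (76 mm by 85 mm) begins 54 mm behind the grasp point. The pads swing forward as they close: fully open they stand 13 mm farther back than shut.
Start: joints at [-79.166, 17.653, 93.61, -0, 68.738, -3.994], TCP at [0.16, -0.604, 0.239] pointing down, gripper open.
Joint ranges: [-175.34, 175.34], [-45.06, 112.39], [2.9, 150.54], [-68.45, 248.45], [3.09, 151.38], [-168.51, 168.51]. Speed limits (degrees/s): [159.86, 159.86, 180, 180, 180, 180].

### API

Orientations are given as a 3x3 rotation matrix whose columns are the frame's x, y, z axes.
In Python, from cell import arm gives the robot as it stands.
- The arm moves only by the tool play_rows, never from a script. Its argument "increments" is a list of rows, each a list of 3 entries, a list of its own where there are three numbers: the shift along the tool's x, y, z in cm, then the turn, a rotation vector about the tool's x, y, z in degrees, then the opening in per cent of the stroke, from 0 (shut) to 100 (fully open). A call has 1 to 10 rows; each row shifts and turns the commanded pose from where the row before left it, along the tool's axes as they then stand; what a row does not reach is not made up. A row lasts 1/12 s, in which the tool goes at most 41.7 mm and 7.16 degrees, less where a joint would pass 70% of its speed; a pose out of reach is approached as far as the arm can. A call is refused whole if a number of a shift passes 4.17 or a number of a turn 7.16, either way. A call with a gripper value outside its range is refused whole. The fingers move at their own pace and stop on an object; "squeeze" is the grip in N (left out, the last holds). Time passes only in rows, so rows that do not move let the fingers close. It gives the time, the measured TCP pose, the force, the opening and the grip force at its end, in the units of the state.
- arm.read_state(): the state, without advancing time (a new reading comes with each control period).
- arm.grab_frame(name): name is "scene" or "top" or "wrist"; returns a dict with "color" (480x640x3 uint8, blue, green, red), "vertical_fov" (degrees; the focal length in pixels is half the picture's height over the tangent of half this angle, whatever the lens; pixels are square), "cx", "cy" (the principal point, pixels), "pose" (4x4, takes a point from camera to world coordinates). Camera axes: x right, y up, looking along -z (the intrinsics and any distortion apply to the point x, -y, -z); pixel columns grow to the right and rows downward; lengths in m; the calibration is good to about 2 mm. A picture is of the moment at which its call begins. There is no depth.
- arm.sign_off(): hands the job in; it is judged then, once.
The state is a dict: "time": time; "q": joint angles; "qd": joint speeds; "joint_efforts": joint torques, N m; "eef_pos": TCP position; "ee_rot": TCP orientation; "ft_force": force on the tool from outside, world axes, zero at the start; "ft_torque": the same for the moment, N m; "grip_width": opening from 0.0 (shut) to 1.0 (fully open); "grip_force": force on a finger pad.
Only numpy, scipy, OpenCV 4.12 (cv2) and the standard library are available. Lean on these libraries where they do the work, as an engineer would, in place of code of your own. Each camera call takes 0.05 s, during which the arm holds its last target. There are 200 camera calls.

### The job

Press the yellow sprung hook down through the gap at the top of the little jam case so that the clear flap pops free, swing the flap all the way down towards you, then take out the jam jar with the red lid and stand it gently upright in the middle of the round cork mat. Leave the dark-lidded jar in its bin, the flap down, and the other things on the counter where they are.

Things in the scene. Friction and masses are not known exactly. Their poses are not given: they have to be found in the camera images.
- case: Fixed light-wood slanted jam case, 244 mm wide (y), 180 mm deep, 210 mm high at the back. Origin on the counter under the middle of the hinge line; x to its back, z up; always level. Its top face rises from the hinge line to the back at 30 degrees over the horizontal: in the case frame 'upslope' = (0.866, 0, 0.5), 'outward' = (-0.5, 0, 0.866). Two bins side by side under the flap, a slot behind it.
- hinge_mid (a point): Middle of the flap's hinge line (along the case's y), 112 mm over the counter, at the low front edge of the slanted face. The bins: centres at case y +52 and -52 mm, floor parallel to the face and 110 mm below it; a divider 20 mm thick ends 56 mm below the face; inner side walls at y +-114 mm reach the face. Each jar leans 30 degrees, axis along 'outward', lid 12 mm below the face.
- flap (a joint): Flap angle, rad: 0 closed (on the slope), 1.05 upright, 2.7 fully down (level, pointing to the robot). Wooden frame with clear pane, 242 x 8 mm, 118 mm upslope from its hinge, 0.3 kg. The hook holds it shut. Freed, a spring pin pops it to about 0.37 rad and it stands ajar, top edge 40 mm out; draw it over from behind the top edge; past upright it falls open by itself, damped.
- flap_edge (a point): Middle of the flap's free (top) edge, on its outer face; moves with the flap. Behind the closed edge, flush with the face, runs the wooden deck; the slot is in its middle. The spring pin (10 mm thick, on the centre line, 94 mm upslope of the hinge) stays 27 mm out of the face once the flap is open.
- hook (a joint): Rocking angle of the yellow hook, rad: 0 at rest, 0.4 fully pressed. It lets the flap go at about 0.2. About 2.5 N on the pad start it, 4 to 5 N reach 0.2, 6 to 7 N the stop. It springs back when let go, and may do so once the flap is ajar.
- hook_pad (a point): Middle of the hook's yellow ribbed pad (52 mm wide in y), 12 mm below the face in the slot; moves with the hook. Press it 10 to 15 mm inward (against 'outward'). The hook pivots 41 mm nearer the hinge. Its nose, 20 mm wide, stands 9 mm over the face across the flap's edge and moves up to 16 mm upslope when pressed.
- slot_mid (a point): Fixed point on the case: middle of the slot at the level of the face, straight outward of the resting pad's middle, 153 mm upslope of the hinge. The slot is 68 mm wide (y) and 53 mm along the slope, from the hook's upright (26 mm before this point) to the rear rail (27 mm behind it).
- red_jar: Loose jam jar with a red lid, 65 mm diameter, 97 mm high, about 0.36 kg; origin at the centre of its underside, z along its axis to the lid. Starts in either bin.
- dark_jar: Loose jar with a dark brown lid, 64 mm diameter, 99 mm high; origin at the centre of its underside, z along its axis. Starts in the other bin and stays there.
- mat: Fixed round cork mat, 120 mm diameter, 8 mm thick; origin at the centre of its underside on the counter.
- cup: Bystander: green and white cup, 64 x 89 x 48 mm, origin under its middle.
- tape: Bystander: black tape dispenser, 131 mm long, 38 mm wide, 66 mm high, origin under its middle.
- mustard: Bystander: jar with a yellow lid, 68 mm diameter, 112 mm high, origin under its middle.
- price_card: Bystander: price card in a slotted log, 29 x 50 x 86 mm, origin under its middle.

How it is judged:
By the outcome, as a careful person would: the job done as asked, in the order asked, and still so for the second after the job is handed in, with the robot touching nothing.
It also fails if it takes over 54 s, if anything falls off the work surface, if the arm or the gripper's body presses on something with over 40 N, if the wrist force passes 120 N, or if a joint passes its speed limit or range.

## Working session

There is one attempt and no reset: what is moved stays moved. The work goes in short steps, Python scripts to look and compute and a tool call to move; the robot and the scene stay as the last step left them, time stands still between calls to the robot, and variables do not carry over. Pictures are saved under pics/ and viewed, at most 10 in all, crops included, and the job is handed in when it is done.

Besides the shell and the picture viewer there is one more tool, called after "Request:" as name(argument=value, ...) on one line, values as JSON. play_rows: Moves the arm, as the interface text tells. Its arguments: {"type":"object","properties":{"increments":{"type":"array","items":{"type":"array"}},"squeeze":{"type":"number"}},"required":["increments"]}

```bash
mkdir -p pics; ls; cat > h.py <<'E'
import numpy as np, cv2
from cell import arm
def grab(n,f=None):
    d=arm.grab_frame(n)
    if f: cv2.imwrite('pics/'+f,d['color'])
    return d
def ray(d,u,v):
    f=240/np.tan(np.radians(d['vertical_fov'])/2)
    T=np.array(d['pose']); r=T[:3,:3]@np.array([(u-d['cx'])/f,-(v-d['cy'])/f,-1]); return T[:3,3],r/np.linalg.norm(r)
def onz(d,u,v,z):
    o,r=ray(d,u,v); return o+r*(z-o[2])/r[2]
def proj(d,p):
    f=240/np.tan(np.radians(d['vertical_fov'])/2)
    T=np.array(d['pose']); c=T[:3,:3].T@(np.array(p)-T[:3,3]); return d['cx']-f*c[0]/c[2], d['cy']+f*c[1]/c[2]
E
python3 - <<'E'
from h import *
np.set_printoptions(precision=3,suppress=True)
a=grab('scene');b=grab('top');
for n,d in(('scene',a),('top',b)):
    cv2.imwrite('pics/%s0.png'%n,d['color']); print(n,d['vertical_fov'],d['cx'],d['cy'],[k for k in d]);print(np.array(d['pose']))
s=arm.read_state();print(s['eef_pos'],s['ee_rot'],s['time'],arm.nose_length)
E
```

```text
pics
scene 56.91699701431983 310.1823167430037 238.76457119154094 ['color', 'vertical_fov', 'cx', 'cy', 'pose']
[[-0.667  0.534 -0.519 -0.001]
 [-0.745 -0.463  0.48   0.505]
 [ 0.016  0.707  0.707  0.839]
 [ 0.     0.     0.     1.   ]]
top 43.593528140913456 324.3065116182561 244.3131555462666 ['color', 'vertical_fov', 'cx', 'cy', 'pose']
[[ 0.012  0.984 -0.178  0.291]
 [-1.     0.014  0.011  0.036]
 [ 0.013  0.178  0.984  1.571]
 [ 0.     0.     0.     1.   ]]
[ 0.16  -0.603  0.238] [[ 0.967  0.256 -0.   ]
 [ 0.256 -0.967  0.002]
 [ 0.    -0.002 -1.   ]] 0.1 0.008
```

View pics/scene0.png

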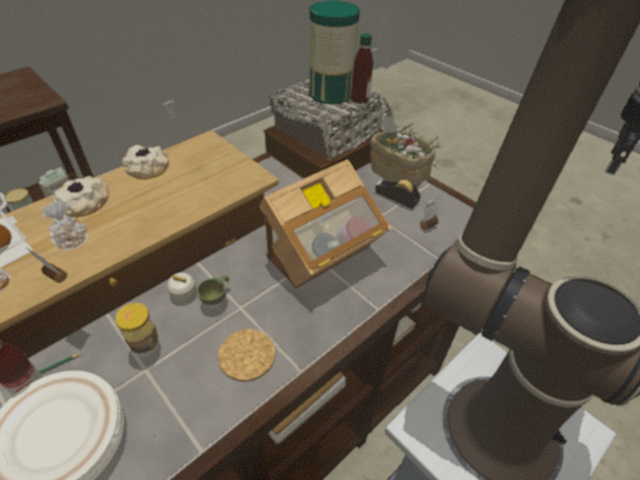

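View pics/top0.png

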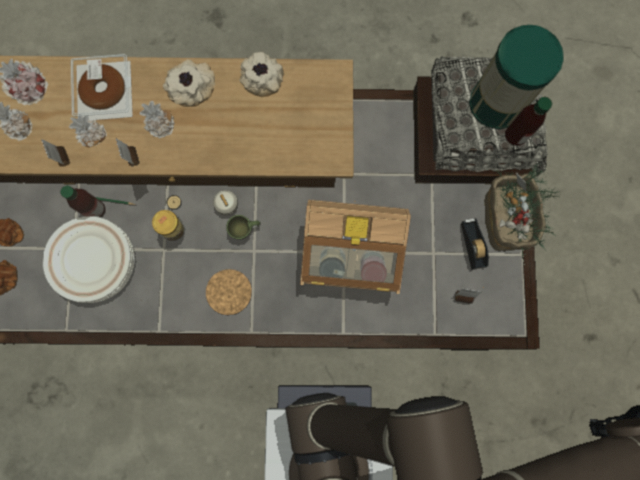

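The scene view shows the case with yellow hook pad at (316,195), the red lid at (358,229) on the right, and the mat at (247,354). The top view shows the pad at (356,229), the red lid at (373,270) in the right-hand (-y) bin, the mat at (229,291), and the case's back edge from (306,202) to (410,212).

```bash
python3 - <<'E'
from h import *
np.set_printoptions(precision=4,suppress=True)
a=grab('scene');b=grab('top')
def cen(d,box,lo,hi):
    x0,y0,x1,y1=box; hsv=cv2.cvtColor(d['color'],cv2.COLOR_BGR2HSV)[y0:y1,x0:x1]
    m=cv2.inRange(hsv,lo,hi); n,l,s,c=cv2.connectedComponentsWithStats(m); i=1+np.argmax(s[1:,4]); return c[i]+[x0,y0],s[i]
def tri(p,q):
    o1,r1=ray(a,*p);o2,r2=ray(b,*q)
    A=np.stack([r1,-r2],1);t=np.linalg.lstsq(A,o2-o1,rcond=None)[0];p1=o1+t[0]*r1;p2=o2+t[1]*r2
    return (p1+p2)/2,np.linalg.norm(p1-p2)
Y=((25,180,150),(33,255,255))
pa,sa=cen(a,(290,170,350,220),*Y);pb,sb=cen(b,(330,205,380,250),*Y);print('pad',pa,sa,pb,sb,tri(pa,pb))
M=((8,60,90),(25,255,255))
ma,_=cen(a,(210,320,285,390),*M);mb,s=cen(b,(195,260,265,325),*M);print('mat',ma,mb,s,onz(a,*ma,.008),onz(b,*mb,.008))
for n,d in(('s',a),('t',b)): pass
# case in top: wood mask hull
hsv=cv2.cvtColor(b['color'],cv2.COLOR_BGR2HSV)[190:310,285:425]
m=cv2.inRange(hsv,(5,70,50),(35,255,255));m=cv2.morphologyEx(m,cv2.MORPH_CLOSE,np.ones((9,9)))
c=max(cv2.findContours(m,0,2)[0],key=cv2.contourArea);h=cv2.approxPolyDP(cv2.convexHull(c),4,True)[:,0]+[285,190];print(h.tolist())
for p in h: print(p,onz(b,*p,.21),onz(b,*p,.112))
w=grab('wrist');cv2.imwrite('pics/w0.png',w['color']);print(w['vertical_fov'],w['cx'],w['cy'])
s=arm.read_state();T=np.eye(4);T[:3,:3]=s['ee_rot'];T[:3,3]=s['eef_pos'];print(np.linalg.inv(T)@w['pose'])
A=b['color'][190:310,285:425];B=a['color'][150:290,250:400]
cv2.imwrite('pics/crop0.png',np.hstack([cv2.resize(A,(400,343),interpolation=2),cv2.resize(B,(367,343),interpolation=2)]))
E
```

```text
Traceback (most recent call last):
ValueError: attempt to get argmax of an empty sequence
```

```bash
cat > m.py <<'E'
from h import *
np.set_printoptions(precision=4,suppress=True)
a=grab('scene');b=grab('top')
hs=lambda d:cv2.cvtColor(d['color'],cv2.COLOR_BGR2HSV)
print(hs(a)[195,316],hs(b)[229,356],hs(a)[354,247],hs(b)[291,229],hs(b)[220,325])
def cen(d,box,lo,hi):
    x0,y0,x1,y1=box; hsv=hs(d)[y0:y1,x0:x1]
    m=cv2.inRange(hsv,lo,hi); n,l,s,c=cv2.connectedComponentsWithStats(m); i=1+np.argmax(s[1:,4]); return c[i]+[x0,y0],s[i]
def tri(p,q):
    o1,r1=ray(a,*p);o2,r2=ray(b,*q)
    A=np.stack([r1,-r2],1);t=np.linalg.lstsq(A,o2-o1,rcond=None)[0];p1=o1+t[0]*r1;p2=o2+t[1]*r2
    return (p1+p2)/2,np.linalg.norm(p1-p2)
Y=((22,200,100),(38,255,255))
pa,sa=cen(a,(290,170,350,220),*Y);pb,sb=cen(b,(330,205,380,250),*Y);print('pad',pa,sa,pb,sb,tri(pa,pb))
M=((8,60,90),(25,255,255))
ma,_=cen(a,(210,320,285,390),*M);mb,s=cen(b,(195,260,265,325),*M);print('mat',ma,mb,s,onz(a,*ma,.008),onz(b,*mb,.008))
hsv=hs(b)[190:310,285:425]
m=cv2.inRange(hsv,(5,70,50),(35,255,255));m=cv2.morphologyEx(m,cv2.MORPH_CLOSE,np.ones((9,9)))
c=max(cv2.findContours(m,0,2)[0],key=cv2.contourArea);h=cv2.approxPolyDP(cv2.convexHull(c),4,True)[:,0]+[285,190]
for p in h: print(p,onz(b,*p,.21),onz(b,*p,.112))
w=grab('wrist');print(w['vertical_fov'],w['cx'],w['cy'])
s=arm.read_state();T=np.eye(4);T[:3,:3]=s['ee_rot'];T[:3,3]=s['eef_pos'];print(np.linalg.inv(T)@w['pose'])
A=b['color'][190:310,285:425];B=a['color'][150:290,250:400]
cv2.imwrite('pics/crop0.png',np.hstack([cv2.resize(A,(400,343),interpolation=2),cv2.resize(B,(367,343),interpolation=2)]))
E
python3 m.py
```

```text
[ 26 255 202] [ 24 168 179] [ 18 119 182] [ 18 117 140] [ 17 105 156]Traceback (most recent call last):
  File "m.py", line 14, in <module>
    pa,sa=cen(a,(290,170,350,220),*Y);pb,sb=cen(b,(330,205,380,250),*Y);print('pad',pa,sa,pb,sb,tri(pa,pb))
                                            ~~~^^^^^^^^^^^^^^^^^^^^^^^^
  File "m.py", line 8, in cen
    m=cv2.inRange(hsv,lo,hi); n,l,s,c=cv2.connectedComponentsWithStats(m); i=1+np.argmax(s[1:,4]); return c[i]+[x0,y0],s[i]
                                                                               ~~~~~~~~~^^^^^^^^^
    return _wrapfunc(a, 'argmax', axis=axis, out=out, **kwds)
    return bound(*args, **kwds)
ValueError: attempt to get argmax of an empty sequence
```

```bash
sed -i 's/(22,200,100),(38/(22,145,100),(38/' m.py; python3 m.py
```

```text
[ 26 255 202] [ 24 167 180] [ 18 118 184] [ 17 114 141] [ 17 106 156]
pad [316.4789 195.6983] [ 12  13  29  26 474] [356.0364 228.3293] [ 15  11  23  29 495] (array([ 0.5843, -0.0543,  0.1735]), np.float64(0.0016105340784562736))
mat [246.2397 354.4165] [228.2918 291.6566] [  11    9   46   46 1686] [0.4414 0.2713 0.008 ] [0.4449 0.2669 0.008 ]
[308 200] [0.6419 0.06   0.21  ] [0.6672 0.0617 0.112 ]
[408 210] [ 0.6215 -0.1737  0.21  ] [ 0.6453 -0.1888  0.112 ]
[398 293] [ 0.4272 -0.1484  0.21  ] [ 0.437  -0.1617  0.112 ]
[300 284] [0.4446 0.0748 0.21  ] [0.4557 0.0776 0.112 ]
70.65656212394455 318.41662429509176 238.97788120628385
[[ 0.0008  0.9464  0.323   0.0832]
 [ 1.     -0.0009  0.0002 -0.0002]
 [ 0.0005  0.323  -0.9464 -0.1346]
 [ 0.      0.      0.      1.    ]]
```

View pics/crop0.png

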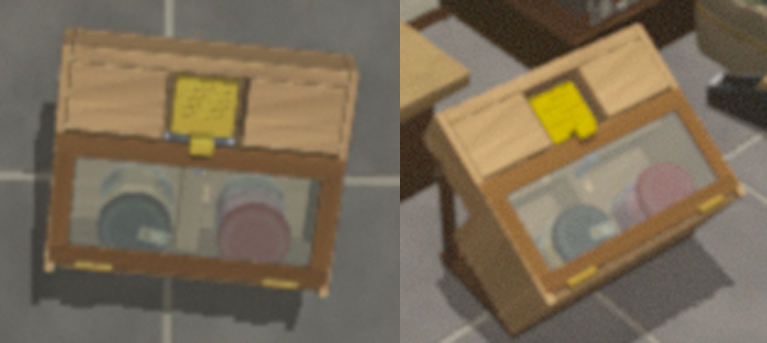

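The crop shows the case closed, with the pad in the slot just above the nose. The dark lid is in the left bin and the red lid is in the right bin. I have enough for a rough fit: hinge at about (0.449,-0.043), yaw -4.7°. Next I'll plan the approach.

```bash
cat > g.py <<'E'
from h import *
from scipy.spatial.transform import Rotation as Ro
np.set_printoptions(precision=3,suppress=True)
C=dict(x=.449,y=-.043,yaw=-4.7)
def Rc(): return Ro.from_euler('z',C['yaw'],degrees=True).as_matrix()
def cw(p): return Rc()@(np.array(p)/1000)+[C['x'],C['y'],0]   # case mm -> world m
def face(u,y,o): return [.866*u-.5*o,y,112+.5*u+.866*o]
def wc(P): return Rc().T@(np.array(P)-[C['x'],C['y'],0])*1000
def tool(tilt): # tool z tilted forward by tilt deg from down, x forward, in case yaw
    t=np.radians(tilt); return Rc()@np.array([[np.cos(t),0,np.sin(t)],[0,-1,0],[np.sin(t),0,-np.cos(t)]])
def plan(tip,R,N,start=None):
    """tip: world m target of fingertip. prints row for N equal rows"""
    if start is None: s=arm.read_state(); start=(np.array(s['eef_pos']),np.array(s['ee_rot']))
    p0,R0=start; p1=tip-.008*R[:,2]
    w=Ro.from_matrix(R0.T@R).as_rotvec()/N; M=sum(Ro.from_rotvec(k*w).as_matrix() for k in range(N))
    v=np.linalg.solve(M,R0.T@(p1-p0)); print(N,'rows: shift cm',v*100,'turn',np.degrees(w)); return p1,R
E
python3 - <<'E'
from g import *
s=plan(np.array([.28,-.45,.36]),tool(10),7)
s=plan(cw(face(158,0,80)),tool(30),14,s)
print(s)
E
```

```text
7 rows: shift cm [ 2.077 -1.99  -1.7  ] turn [-0.245  1.415  2.783]
14 rows: shift cm [ 1.315 -2.996  1.226] turn [-0.     1.429 -0.   ]
(array([ 0.542, -0.051,  0.267]), array([[ 0.863, -0.082,  0.498],
       [-0.071, -0.997, -0.041],
       [ 0.5  ,  0.   , -0.866]]))
```

Request:
play_rows(increments=[[[2.1,-2,-1.7],[-0.2,1.4,2.8],0],[[2.1,-2,-1.7],[-0.2,1.4,2.8],0],[[2.1,-2,-1.7],[-0.2,1.4,2.8],0],[[2.1,-2,-1.7],[-0.2,1.4,2.8],0],[[2.1,-2,-1.7],[-0.2,1.4,2.8],0],[[2.1,-2,-1.7],[-0.2,1.4,2.8],0],[[2.1,-2,-1.7],[-0.2,1.4,2.8],0]])

```text
time: 1.03
eef_pos: [0.2809, -0.4482, 0.3692]
ee_rot: [[0.981, -0.086, 0.172], [-0.086, -0.996, -0.009], [0.172, -0.006, -0.985]]
ft_force: [0.1, -1.2, -0.4]
grip_width: 0.011
grip_force: 0.0
```

Request:
play_rows(increments=[[[1.3,-3,1.2],[0,1.4,0],0],[[1.3,-3,1.2],[0,1.4,0],0],[[1.3,-3,1.2],[0,1.4,0],0],[[1.3,-3,1.2],[0,1.4,0],0],[[1.3,-3,1.2],[0,1.4,0],0],[[1.3,-3,1.2],[0,1.4,0],0],[[1.3,-3,1.2],[0,1.4,0],0]])

```text
time: 1.62
eef_pos: [0.4065, -0.2476, 0.3099]
ee_rot: [[0.938, -0.084, 0.337], [-0.081, -0.996, -0.024], [0.338, -0.005, -0.941]]
ft_force: [1.0, -0.9, -0.0]
grip_width: 0.002
grip_force: 0.0
```

Request:
play_rows(increments=[[[1.3,-3,1.2],[0,1.4,0],0],[[1.3,-3,1.2],[0,1.4,0],0],[[1.3,-3,1.2],[0,1.4,0],0],[[1.3,-3,1.2],[0,1.4,0],0],[[1.3,-3,1.2],[0,1.4,0],0],[[1.3,-3,1.2],[0,1.4,0],0],[[1.3,-3,1.2],[0,1.4,0],0],[[0,0,0],[0,0,0],0]])

```text
time: 2.28
eef_pos: [0.5411, -0.0443, 0.27]
ee_rot: [[0.868, -0.077, 0.49], [-0.071, -0.997, -0.032], [0.491, -0.007, -0.871]]
ft_force: [-1.2, -0.9, -0.4]
grip_width: 0.001
grip_force: 0.0
```

```bash
python3 - <<'E'
from g import *
s=arm.read_state();print(s['time'],s['eef_pos'],np.array(s['ee_rot']),s['ft_force'])
w=grab('wrist','w1.png');print(proj(w,cw(face(153,0,0))),proj(w,cw(face(153,0,-12))),[proj(w,cw(face(153+a,b,0))) for a in(-26,27) for b in(-34,34)],w['pose'][:3])
p=np.array(s['eef_pos'])+.008*np.array(s['ee_rot'])[:,2];print(proj(w,p))
E
```

```text
2.2833 [ 0.541 -0.044  0.27 ] [[ 0.868 -0.077  0.49 ]
 [-0.071 -0.997 -0.032]
 [ 0.491 -0.007 -0.871]] [-1.248 -0.923 -0.372]
(np.float64(328.5612356876744), np.float64(253.3602184053782)) (np.float64(328.25071339921533), np.float64(247.3799584271409)) [(np.float64(374.172634668347), np.float64(286.2230551825441)), (np.float64(282.27741827489194), np.float64(285.75924985746735)), (np.float64(378.477389126969), np.float64(217.07811554186975)), (np.float64(279.6243487076013), np.float64(216.74143638524188))] [[-0.077  0.98  -0.183  0.547]
 [-0.997 -0.077  0.007 -0.046]
 [-0.007  0.183  0.983  0.428]]
(np.float64(318.8878413855489), np.float64(307.12763865309205))
```

View pics/w1.png

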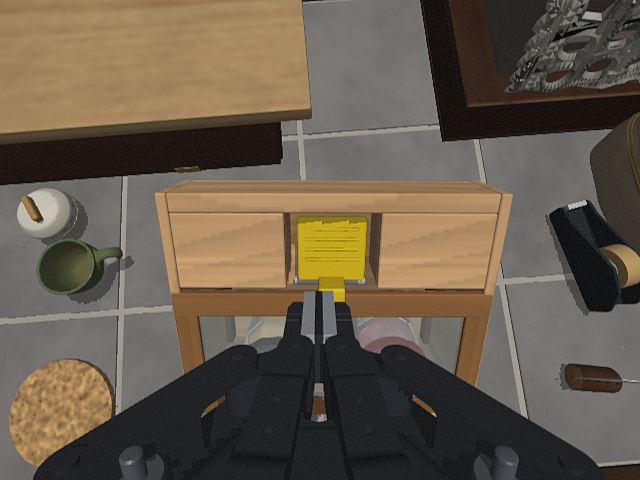

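The wrist view shows the slot corners at (285,213), (383,213), (287,290) and (380,290), and the pad centred near (332,249). The case therefore sits about 3 mm further to -y than I guessed, so I'll correct for that and press.

```bash
sed -i 's/y=-.043,/y=-.0458,/' g.py; python3 - <<'E'
from g import *
s=plan(cw(face(158,0,-6)),tool(30),7)
s=plan(cw(face(158,0,-24)),tool(30),6,s)
E
```

```text
7 rows: shift cm [0.007 0.107 1.277] turn [-0.054  0.092  0.007]
6 rows: shift cm [0.  0.  0.3] turn [0. 0. 0.]
```

Request:
play_rows(increments=[[[0,0.1,1.3],[0,0.1,0],0],[[0,0.1,1.3],[0,0.1,0],0],[[0,0.1,1.3],[0,0.1,0],0],[[0,0.1,1.3],[0,0.1,0],0],[[0,0.1,1.3],[0,0.1,0],0],[[0,0.1,1.2],[0,0.1,0],0],[[0,0.1,1.2],[0,0.1,0],0],[[0,0,0],[0,0,0],0]])

```text
time: 3.0
eef_pos: [0.5828, -0.0607, 0.1917]
ee_rot: [[0.863, -0.085, 0.498], [-0.076, -0.996, -0.038], [0.499, -0.005, -0.867]]
ft_force: [-0.4, 0.2, -0.9]
grip_width: 0.001
grip_force: 0.0
```

Request:
play_rows(increments=[[[0,0,0.3],[0,0,0],0],[[0,0,0.3],[0,0,0],0],[[0,0,0.3],[0,0,0],0],[[0,0,0.3],[0,0,0],0],[[0,0,0.3],[0,0,0],0],[[0,0,0.2],[0,0,0],0],[[0,0,0],[0,0,0],0]])

```text
time: 3.58
eef_pos: [0.5954, -0.061, 0.1823]
ee_rot: [[0.858, -0.084, 0.508], [-0.074, -0.996, -0.039], [0.509, -0.004, -0.861]]
ft_force: [-0.3, -1.0, 5.3]
grip_width: -0.003
grip_force: 2.8
```

```bash
python3 - <<'E'
from g import *
s=arm.read_state();p=np.array(s['eef_pos'])+.008*np.array(s['ee_rot'])[:,2];c=wc(p);print(s['time'],s['ft_force'],c, 'u',.866*c[0]+.5*(c[2]-112),'o',-.5*c[0]+.866*(c[2]-112))
d=grab('scene');e=grab('wrist')
cv2.imwrite('pics/p1.png',np.hstack([cv2.resize(d['color'][140:300,230:410],(400,355),interpolation=2),cv2.resize(e['color'][130:400,130:530],(400,270))[:]  if 0 else cv2.resize(e['color'],(400,355))]))
E
```

```text
3.5833 [-0.347 -0.953  5.336] [151.177  -3.108 175.462] u 162.64994048572882 o -20.63059360512505
```

View pics/p1.png

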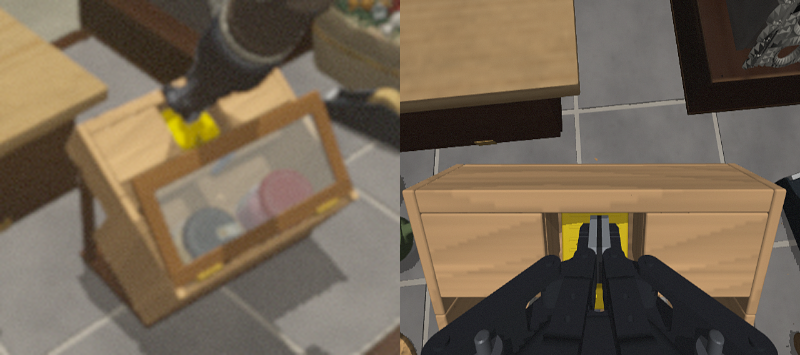

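The flap has popped ajar: its top edge stands off the slope and the fingers are in the slot. Next I'll retreat, turn vertical and get in behind the edge.

```bash
python3 - <<'E'
from g import *
s=arm.read_state();st=(np.array(s['eef_pos']),np.array(s['ee_rot']))
s=plan(cw(face(162,0,75)),tool(30),8)
s=plan(cw([110,25,225]),tool(0),6,s)
s=plan(cw([106,25,190]),tool(0),4,s)
s=plan(cw([-25,25,195]),tool(0),13,s)
E
```

```text
8 rows: shift cm [ 0.    -0.041 -1.193] turn [-0.017 -0.074 -0.026]
6 rows: shift cm [ 0.019 -0.417  0.569] turn [ 0. -5.  0.]
4 rows: shift cm [-0.1    0.     0.875] turn [0. 0. 0.]
13 rows: shift cm [-1.008  0.    -0.038] turn [0. 0. 0.]
```

Request:
play_rows(increments=[[[0,0,-1.2],[0,-0.1,0],0],[[0,0,-1.2],[0,-0.1,0],0],[[0,0,-1.2],[0,-0.1,0],0],[[0,0,-1.2],[0,-0.1,0],0],[[0,0,-1.2],[0,-0.1,0],0],[[0,-0.1,-1.2],[0,-0.1,0],0],[[0,-0.1,-1.2],[0,0,0],0],[[0,-0.1,-1.2],[0,0,0],0]])

```text
time: 4.35
eef_pos: [0.5446, -0.0535, 0.2631]
ee_rot: [[0.867, -0.083, 0.492], [-0.075, -0.997, -0.037], [0.493, -0.005, -0.87]]
ft_force: [0.0, 0.1, -0.2]
grip_width: -0.005
grip_force: 0.0
```

Request:
play_rows(increments=[[[0,-0.4,0.6],[0,-5,0],0],[[0,-0.4,0.6],[0,-5,0],0],[[0,-0.4,0.6],[0,-5,0],0],[[0,-0.4,0.6],[0,-5,0],0],[[0,-0.4,0.6],[0,-5,0],0],[[0,-0.4,0.5],[0,-5,0],0],[[0,0,0],[0,0,0],0]])

```text
time: 4.93
eef_pos: [0.5595, -0.0301, 0.2283]
ee_rot: [[0.997, -0.083, -0.009], [-0.083, -0.997, 0.006], [-0.01, -0.005, -1.0]]
ft_force: [0.4, -0.1, 0.3]
grip_width: -0.001
grip_force: 0.0
```

```bash
python3 - <<'E'
from g import *
s=arm.read_state();p=np.array(s['eef_pos'])+.008*np.array(s['ee_rot'])[:,2];print(s['time'],s['ft_force'],wc(p))
s=plan(cw([106,25,190]),tool(0),5)
s=plan(cw([-25,25,195]),tool(0),13,s)
d=grab('scene');e=grab('wrist')
cv2.imwrite('pics/p2.png',np.hstack([cv2.resize(d['color'][140:300,230:410],(400,355),interpolation=2),cv2.resize(e['color'],(400,355))]))
E
```

```text
4.9333 [ 0.354 -0.087  0.295] [108.761  24.793 220.329]
5 rows: shift cm [-0.053 -0.003  0.607] turn [-0.062  0.112 -0.009]
13 rows: shift cm [-1.008  0.    -0.038] turn [0. 0. 0.]
```

View pics/p2.png

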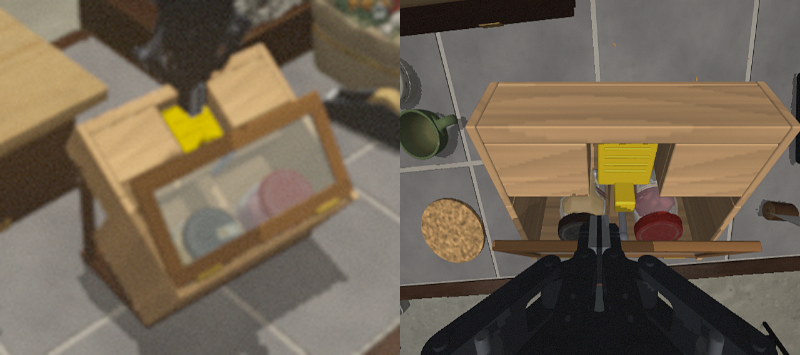

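The flap stands ajar with its edge at row ~245 of the wrist view, on the robot side of the fingertips. I'll go down behind it and pull.

Request:
play_rows(increments=[[[0,0,0.6],[0,0.1,0],0],[[0,0,0.6],[0,0.1,0],0],[[0,0,0.6],[0,0.1,0],0],[[-0.1,0,0.6],[0,0.1,0],0],[[-0.1,0,0.6],[0,0.1,0],0],[[0,0,0],[0,0,0],0]])

```text
time: 5.53
eef_pos: [0.5534, -0.03, 0.1977]
ee_rot: [[0.996, -0.084, -0.002], [-0.084, -0.996, 0.005], [-0.002, -0.005, -1.0]]
ft_force: [-0.4, -0.2, 0.2]
grip_width: -0.002
grip_force: 0.0
```

Request:
play_rows(increments=[[[-1,0,0],[0,0,0],0],[[-1,0,0],[0,0,0],0],[[-1,0,0],[0,0,0],0],[[-1,0,0],[0,0,0],0],[[-1,0,0],[0,0,0],0],[[-1,0,0],[0,0,0],0]])

```text
time: 6.03
eef_pos: [0.4938, -0.0249, 0.1995]
ee_rot: [[0.997, -0.084, 0.0], [-0.084, -0.996, 0.005], [-0.0, -0.005, -1.0]]
ft_force: [1.4, 0.4, 1.0]
grip_width: -0.001
grip_force: 0.8
```

Request:
play_rows(increments=[[[-1,0,0],[0,0,0],0],[[-1,0,0],[0,0,0],0],[[-1,0,0],[0,0,0],0],[[-1,0,0],[0,0,0],0],[[-1,0,0],[0,0,0],0],[[-1,0,0],[0,0,0],0],[[-1,0,0],[0,0,0],0],[[-1,0,0],[0,0,0],0]])

```text
time: 6.7
eef_pos: [0.4139, -0.0182, 0.1989]
ee_rot: [[0.997, -0.084, -0.001], [-0.084, -0.996, 0.005], [-0.001, -0.005, -1.0]]
ft_force: [-0.6, -0.5, -0.1]
grip_width: -0.002
grip_force: 0.0
```

```bash
python3 - <<'E'
from g import *
s=arm.read_state();print(s['time'],s['eef_pos'])
s=plan(cw(face(65,-52,100)),tool(30),10)
e=grab('wrist','w3.png')
E
```

```text
6.7 [ 0.414 -0.018  0.199]
10 rows: shift cm [ 0.482  0.765 -0.294] turn [-0.026  3.006 -0.017]
```

View pics/w3.png

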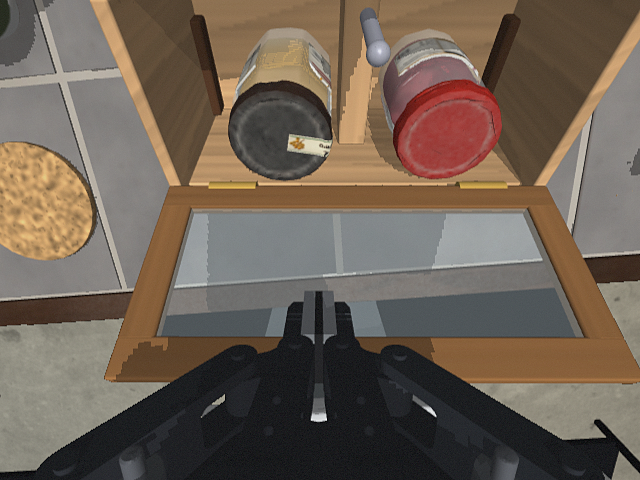

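The flap is down towards the robot. The red lid is centred near (448,130). I'll fix its position on the lid plane, 12 mm below the face.

```bash
python3 - <<'E'
from g import *
d=grab('wrist');h=cv2.cvtColor(d['color'],cv2.COLOR_BGR2HSV)[60:200,370:520]
m=cv2.inRange(h,(0,150,110),(8,255,255))|cv2.inRange(h,(172,150,110),(180,255,255))
cs=max(cv2.findContours(m,0,2)[0],key=cv2.contourArea);el=cv2.fitEllipse(cv2.convexHull(cs));b=cv2.boundingRect(cs);print(el,b)
def lid(u,v):
    n=Rc()@np.array([-.5,0,.866]);P=cw(face(0,0,-12));o,r=ray(d,u,v);c=wc(o+r*((P-o)@n)/(r@n));return .866*c[0]+.5*(c[2]-112),c[1]
print(lid(447,135),lid(el[0][0]+370,el[0][1]+60))
# predicted lid ellipse for comparison
for uu in(45,55): print(uu,proj(d,cw(face(uu,-52,-12))),[proj(d,cw(face(uu+a,-52+q,-12))) for a,q in((32,0),(-32,0),(0,32),(0,-32))])
E
```

```text
((79.59713745117188, 64.8580093383789), (91.91564178466797, 114.62628936767578), 52.391971588134766) (28, 15, 106, 101)
(np.float64(35.63287986066966), np.float64(-52.05962818589254)) (np.float64(42.339655921039224), np.float64(-51.681838557749025))
45 (np.float64(451.47116591818474), np.float64(120.69284071861873)) [(np.float64(469.91827228988177), np.float64(62.94715184767955)), (np.float64(437.064466601655), np.float64(165.79068748259192)), (np.float64(396.2906836798474), np.float64(120.73093083216536)), (np.float64(506.7506051085431), np.float64(120.65468229683361))]
55 (np.float64(456.7290006903189), np.float64(104.23403765385731)) [(np.float64(476.7925994051699), np.float64(41.428180427557635)), (np.float64(441.21558432486603), np.float64(152.79628349959282)), (np.float64(399.34023951245535), np.float64(104.2889686013612)), (np.float64(514.2247961969465), np.float64(104.17900425603085))]
```

```bash
python3 - <<'E'
from g import *
s=plan(cw(face(41,-52,60)),tool(30),9)
E
```

```text
9 rows: shift cm [0.413 0.852 0.179] turn [-0.03   3.345 -0.019]
```

Request:
play_rows(increments=[[[0.4,0.85,-0.3],[0,3.3,0],100],[[0.4,0.85,-0.3],[0,3.3,0],100],[[0.4,0.85,-0.3],[0,3.3,0],100],[[0.4,0.85,0.4],[0,3.3,0],100],[[0.4,0.85,0.4],[0,3.3,0],100],[[0.4,0.85,0.4],[0,3.3,0],100],[[0.4,0.85,0.4],[0,3.3,0],100],[[0.4,0.85,0.4],[0,3.4,0],100],[[0.4,0.85,0.4],[0,3.4,0],100],[[0,0,0],[0,0,0],100]])

```text
time: 7.63
eef_pos: [0.4489, -0.0985, 0.1916]
ee_rot: [[0.864, -0.086, 0.496], [-0.078, -0.996, -0.037], [0.498, -0.006, -0.867]]
ft_force: [-0.8, 0.5, 0.4]
grip_width: 1.004
grip_force: 0.0
```

```bash
python3 - <<'E'
from g import *
s=arm.read_state();R=np.array(s['ee_rot']);p=np.array(s['eef_pos'])+.008*R[:,2];c=wc(p);print(s['time'],s['grip_width'],c,'u',.866*c[0]+.5*(c[2]-112),'o',-.5*c[0]+.866*(c[2]-112));print(R)
d=grab('wrist','w4.png')
for uu in(36,41): print(uu,proj(d,cw(face(uu,-52,-12))),[proj(d,cw(face(uu+a,-52+q,-12))) for a,q in((32,0),(-32,0),(0,32),(0,-32))])
E
```

```text
7.6333 1.0035659733323576 [  8.23  -52.492 184.695] u 43.474664763947075 o 58.839206556595556
[[ 0.864 -0.086  0.496]
 [-0.078 -0.996 -0.037]
 [ 0.498 -0.006 -0.867]]
36 (np.float64(318.51526631582027), np.float64(263.2443059284574)) [(np.float64(318.21945384595926), np.float64(218.03267852614266)), (np.float64(318.7855693221154), np.float64(304.5570971440644)), (np.float64(271.7287587831712), np.float64(263.43385609433784)), (np.float64(365.3773658471165), np.float64(263.0544495102696))]
41 (np.float64(318.47081538053646), np.float64(256.4504776470482)) [(np.float64(318.17069262769803), np.float64(210.58007170146172)), (np.float64(318.744881424042), np.float64(298.33840701128054)), (np.float64(271.35286755709285), np.float64(256.6468890441497)), (np.float64(365.66543093505794), np.float64(256.25374666013283))]
```

View pics/w4.png

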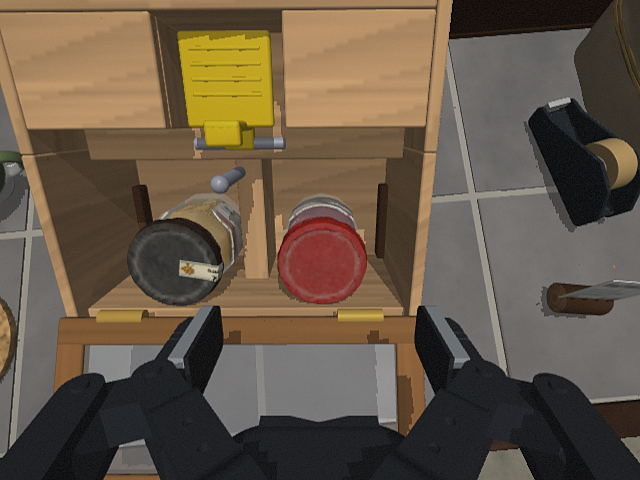

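The view along the jar axis shows the red lid spanning columns 278–367 and rows 218–304. That puts it at u≈38, y≈-54, about 2 mm right of the gripper's centre. I'll descend with the gripper slightly narrowed.

```bash
python3 - <<'E'
from g import *
s=plan(cw(face(38,-54,20)),tool(30),3)
s=plan(cw(face(38,-54,-48)),tool(30),10,s)
E
```

```text
3 rows: shift cm [-0.203  0.062  1.307] turn [-0.069  0.075 -0.13 ]
10 rows: shift cm [ 0.   -0.    0.68] turn [0. 0. 0.]
```

Request:
play_rows(increments=[[[-0.2,0.06,1.3],[-0.1,0.1,-0.1],92],[[-0.2,0.06,1.3],[-0.1,0.1,-0.1],92],[[-0.2,0.06,1.3],[0,0,-0.1],92]])

```text
time: 7.93
eef_pos: [0.4661, -0.1009, 0.1573]
ee_rot: [[0.862, -0.08, 0.501], [-0.069, -0.997, -0.041], [0.503, 0.001, -0.864]]
ft_force: [-0.3, 1.1, 0.3]
grip_width: 0.917
grip_force: 0.0
```

Request:
play_rows(increments=[[[0,0,0.7],[0,0,0],92],[[0,0,0.7],[0,0,0],92],[[0,0,0.7],[0,0,0],92],[[0,0,0.7],[0,0,0],92],[[0,0,0.7],[0,0,0],92],[[0,0,0.7],[0,0,0],92]])

```text
time: 8.43
eef_pos: [0.4866, -0.1027, 0.1201]
ee_rot: [[0.862, -0.081, 0.501], [-0.069, -0.997, -0.041], [0.503, 0.001, -0.864]]
ft_force: [0.3, 0.2, -0.0]
grip_width: 0.919
grip_force: 0.0
```

Request:
play_rows(increments=[[[0,0,0.7],[0,0,0],92],[[0,0,0.7],[0,0,0],92],[[0,0,0.6],[0,0,0],92],[[0,0,0.6],[0,0,0],92],[[0,0,0],[0,0,0],92]])

```text
time: 8.85
eef_pos: [0.4991, -0.1037, 0.0969]
ee_rot: [[0.863, -0.081, 0.499], [-0.07, -0.997, -0.041], [0.501, 0.0, -0.865]]
ft_force: [-1.0, 0.2, -0.5]
grip_width: 0.918
grip_force: 0.0
```

```bash
python3 - <<'E'
from g import *
s=arm.read_state();R=np.array(s['ee_rot']);p=np.array(s['eef_pos'])+.008*R[:,2];c=wc(p);print(s['time'],s['grip_width'],s['ft_force'],c,'u',.866*c[0]+.5*(c[2]-112),'o',-.5*c[0]+.866*(c[2]-112))
E
```

```text
8.85 0.9180594355245988 [-0.975  0.182 -0.48 ] [ 58.644 -53.593  89.986] u 39.77860024689796 o -48.38620886499095
```

Now grip, with a firm but moderate squeeze.

Request:
play_rows(increments=[[[0,0,0],[0,0,0],60],[[0,0,0],[0,0,0],60],[[0,0,0],[0,0,0],60],[[0,0,0],[0,0,0],60],[[0,0,0],[0,0,0],60],[[0,0,0],[0,0,0],60]], squeeze=45)

```text
time: 9.35
eef_pos: [0.4989, -0.1038, 0.0981]
ee_rot: [[0.862, -0.081, 0.501], [-0.07, -0.997, -0.041], [0.502, 0.001, -0.865]]
ft_force: [-3.0, -0.6, 2.4]
grip_width: 0.727
grip_force: 48.8
```

Request:
play_rows(increments=[[[0,0,-0.4],[0,0,0],60],[[0,0,-0.8],[0,0,0],60],[[0,0,-1.2],[0,0,0],60],[[0,0,-1.5],[0,0,0],60],[[0,0,-1.8],[0,0,0],60],[[0,0,-1.8],[0,0,0],60],[[0,0,-1.8],[0,0,0],60],[[0,0,-1.8],[0,0,0],60],[[0,0,-1.2],[0,0,0],60],[[0,0,-0.6],[0,0,0],60]])

```text
time: 10.18
eef_pos: [0.4333, -0.0982, 0.21]
ee_rot: [[0.862, -0.081, 0.5], [-0.069, -0.997, -0.041], [0.502, 0.001, -0.865]]
ft_force: [0.2, -0.7, -3.5]
grip_width: 0.725
grip_force: 53.6
```

```bash
python3 - <<'E'
from g import *
s=arm.read_state();R=np.array(s['ee_rot']);p=np.array(s['eef_pos']);print(s['time'],s['grip_width'],s['grip_force'],s['ft_force'],wc(p))
a=grab('scene');cv2.imwrite('pics/p5.png',np.hstack([cv2.resize(a['color'][120:320,190:420],(400,348),interpolation=2),cv2.resize(grab('wrist')['color'],(400,348))]))
# to above mat, tcp height .20 -> tip .192
s=plan(np.array([.42,.0,.24]),tool(15),6)
s=plan(np.array([.443,.269,.19]),tool(0),12,s)
E
```

```text
10.1833 0.7254462445347579 53.58453691005707 [ 0.234 -0.712 -3.494] [-11.329 -53.558 210.018]
6 rows: shift cm [-0.11  -1.616 -0.742] turn [ 0.007 -2.532  0.013]
12 rows: shift cm [-0.034 -2.25   0.415] turn [-0.   -1.25 -0.  ]
```

View pics/p5.png

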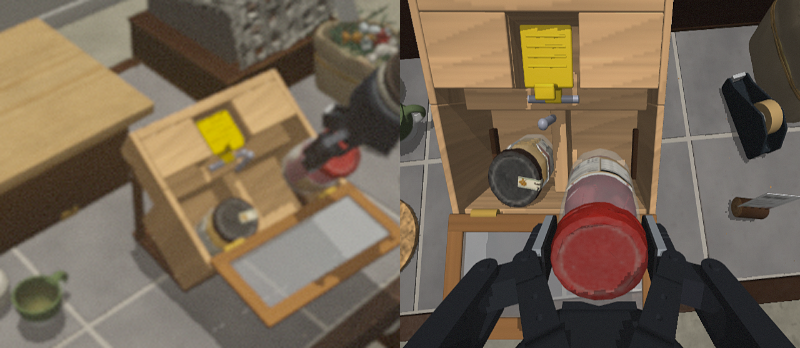

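The jar is held firmly and clear of the bin, with the flap level and the dark jar still in place. I'll carry it to above the mat.

Request:
play_rows(increments=[[[0,0,-1],[0,0,0],60],[[0,0,-1.5],[0,0,0],60],[[0,-0.6,-1],[0,-2.5,0],60],[[0,-1.2,-0.4],[0,-2.5,0],60],[[0,-1.8,-0.4],[0,-2.5,0],60],[[0,-2,-0.4],[0,-2.5,0],60],[[0,-2,-0.4],[0,-2.5,0],60],[[0,-2,-0.3],[0,-2.5,0],60]])

```text
time: 10.95
eef_pos: [0.4167, 0.0003, 0.2561]
ee_rot: [[0.963, -0.081, 0.257], [-0.078, -0.997, -0.022], [0.258, 0.001, -0.966]]
ft_force: [1.6, 0.1, -3.6]
grip_width: 0.726
grip_force: 53.5
```

```bash
python3 - <<'E'
from g import *
s=arm.read_state();R=np.array(s['ee_rot']);p=np.array(s['eef_pos']);print(s['time'],s['grip_width'],s['grip_force'],s['ft_force'],p)
s=plan(np.array([.443,.269,.15]),tool(0),14)
E
```

```text
10.95 0.7264677511199941 53.49665701389313 [ 1.557  0.085 -3.552] [0.417 0.    0.256]
14 rows: shift cm [-0.067 -1.928  0.699] turn [ 0.002 -1.066  0.004]
```

Request:
play_rows(increments=[[[-0.1,-1.9,0.2],[0,-1.1,0],60],[[-0.1,-1.9,0.3],[0,-1.1,0],60],[[-0.1,-1.9,0.4],[0,-1.1,0],60],[[-0.1,-1.9,0.7],[0,-1.1,0],60],[[-0.1,-1.9,0.8],[0,-1.1,0],60],[[-0.1,-1.9,0.8],[0,-1.1,0],60],[[0,-1.9,0.8],[0,-1.1,0],60]])

```text
time: 11.53
eef_pos: [0.4291, 0.1329, 0.2144]
ee_rot: [[0.989, -0.08, 0.126], [-0.08, -0.997, -0.011], [0.126, 0.001, -0.992]]
ft_force: [-0.2, -0.5, -2.9]
grip_width: 0.727
grip_force: 53.5
```

Request:
play_rows(increments=[[[-0.1,-2,0.8],[0,-1,0],60],[[-0.1,-2,0.8],[0,-1,0],60],[[-0.1,-2,0.8],[0,-1,0],60],[[-0.1,-2,0.8],[0,-1,0],60],[[0,-2,0.8],[0,-1,0],60],[[0,-2,0.8],[0,-1,0],60],[[0,-1.9,0.8],[0,-1,0],60],[[0,0,0],[0,0,0],60]])

```text
time: 12.2
eef_pos: [0.4412, 0.2729, 0.1571]
ee_rot: [[0.997, -0.079, 0.005], [-0.079, -0.997, -0.0], [0.005, -0.0, -1.0]]
ft_force: [0.1, -0.8, -3.2]
grip_width: 0.725
grip_force: 53.4
```

```bash
python3 - <<'E'
from g import *
s=arm.read_state();R=np.array(s['ee_rot']);p=np.array(s['eef_pos']);print(s['time'],s['grip_width'],s['grip_force'],s['ft_force'],p);print(R)
a=grab('scene');w=grab('wrist');b=grab('top')
cv2.imwrite('pics/p6.png',np.hstack([cv2.resize(a['color'][240:420,150:350],(400,360),interpolation=2),cv2.resize(w['color'],(400,360))]))
h=cv2.cvtColor(w['color'],cv2.COLOR_BGR2HSV);m=cv2.inRange(h,(8,60,60),(25,200,255));n,l,st,c=cv2.connectedComponentsWithStats(m)
for i in range(1,n):
    if st[i,4]>1500: print(st[i],c[i])
q=[.443,.269,.008]
print('mat c',proj(w,q),[proj(w,np.array(q)+d) for d in([.06,0,0],[-.06,0,0],[0,.06,0],[0,-.06,0])])
plan(np.array([.443,.269,.10]),tool(0),5)
E
```

```text
12.2 0.7245717581468563 53.431735038757324 [ 0.098 -0.775 -3.22 ] [0.441 0.273 0.157]
[[ 0.997 -0.079  0.005]
 [-0.079 -0.997 -0.   ]
 [ 0.005 -0.    -1.   ]]
[   0    0  138   64 5808] [63.559 24.035]
[ 562    0   78  202 8490] [613.207 101.964]
[ 256  149  137  113 9010] [326.741 195.407]
[ 425  310  201   31 3005] [500.598 325.579]
mat c (np.float64(320.76529713565935), np.float64(222.0391526175596)) [(np.float64(315.1901365374136), np.float64(151.38401343254054)), (np.float64(325.66444494135885), np.float64(284.12704479569555)), (np.float64(252.50172142827267), np.float64(227.21572616955797)), (np.float64(389.68137014450434), np.float64(216.81309879385736))]
5 rows: shift cm [0.045 0.012 1.013] turn [ 0.025 -0.065  0.021]
```

View pics/p6.png

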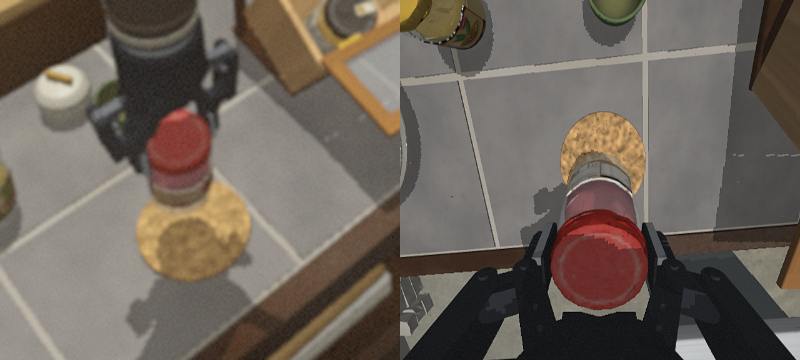

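The jar is upright above the mat. The mat spans columns 256–393 in the wrist view, which puts its centre near (0.445, 0.266). I'll shift about 6 mm and lower.

Request:
play_rows(increments=[[[0.2,0.2,1],[0,-0.1,0],60],[[0.2,0.2,1.2],[0,-0.1,0],60],[[0.2,0.2,1.2],[0,-0.1,0],60],[[0,0,1.2],[0,0,0],60],[[0,0,1],[0,0,0],60],[[0,0,0.8],[0,0,0],60],[[0,0,0.5],[0,0,0],60],[[0,0,0.2],[0,0,0],60],[[0,0,0],[0,0,0],60]])

```text
time: 13.1
eef_pos: [0.4468, 0.2635, 0.0886]
ee_rot: [[0.997, -0.081, 0.002], [-0.081, -0.997, -0.001], [0.002, 0.001, -1.0]]
ft_force: [0.5, -0.4, -2.8]
grip_width: 0.727
grip_force: 53.6
```

Request:
play_rows(increments=[[[0,0,0.2],[0,0,0],60],[[0,0,0.2],[0,0,0],60],[[0,0,0],[0,0,0],60]])

```text
time: 13.35
eef_pos: [0.4473, 0.2638, 0.0854]
ee_rot: [[0.997, -0.081, 0.003], [-0.081, -0.997, -0.001], [0.003, 0.0, -1.0]]
ft_force: [0.3, -0.1, -3.5]
grip_width: 0.724
grip_force: 53.6
```

Request:
play_rows(increments=[[[0,-0.1,0.2],[0,0,0],60],[[0,-0.1,0.2],[0,0,0],60],[[0,0,0.1],[0,0,0],60],[[0,0,0],[0,0,0],60]])

```text
time: 13.68
eef_pos: [0.4507, 0.2649, 0.0836]
ee_rot: [[0.997, -0.078, 0.008], [-0.078, -0.997, -0.003], [0.009, 0.002, -1.0]]
ft_force: [1.0, -6.5, 10.9]
grip_width: 0.726
grip_force: 54.6
```

Request:
play_rows(increments=[[[0,0,0.1],[0,0,0],60],[[0,0,0.1],[0,0,0],60],[[0,0,0],[0,0,0],60]])

```text
time: 13.93
eef_pos: [0.4523, 0.2649, 0.0832]
ee_rot: [[0.997, -0.077, 0.011], [-0.077, -0.997, -0.003], [0.012, 0.002, -1.0]]
ft_force: [0.9, -8.8, 19.1]
grip_width: 0.728
grip_force: 55.2
```

Contact is made. I'll relax the push, then look before releasing.

Request:
play_rows(increments=[[[0,0,-0.1],[0,0,0],60],[[0,0,-0.15],[0,0,0],60],[[0,0,0],[0,0,0],60]])

```text
time: 14.18
eef_pos: [0.45, 0.2651, 0.0838]
ee_rot: [[0.997, -0.079, 0.007], [-0.079, -0.997, -0.002], [0.008, 0.001, -1.0]]
ft_force: [1.4, -5.6, 9.9]
grip_width: 0.724
grip_force: 54.3
```

```bash
python3 - <<'E'
from g import *
s=arm.read_state();print(s['time'],s['ft_force'],s['ft_torque'])
a=grab('scene');w=grab('wrist')
cv2.imwrite('pics/p7.png',np.hstack([cv2.resize(a['color'][260:400,180:320],(400,400),interpolation=2),cv2.resize(w['color'],(400,400))]))
E
```

```text
14.1833 [ 1.42  -5.621  9.853] [-1.233  0.173  0.095]
```

View pics/p7.png

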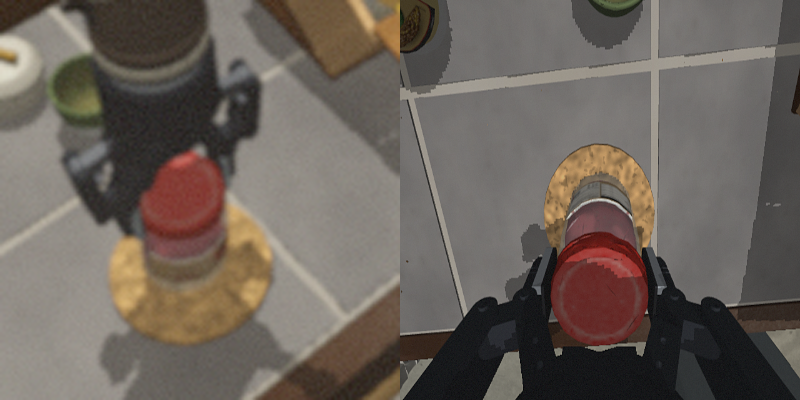

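```bash
python3 - <<'E'
from g import *
w=grab('wrist');s=arm.read_state();p=np.array(s['eef_pos']);R=np.array(s['ee_rot'])
h=cv2.cvtColor(w['color'],cv2.COLOR_BGR2HSV);m=cv2.inRange(h,(0,150,60),(8,255,255))|cv2.inRange(h,(172,150,60),(180,255,255))
c=max(cv2.findContours(m,0,2)[0],key=cv2.contourArea);print('lid bbox',cv2.boundingRect(c))
print('proj of tool axis',proj(w,p-.02*R[:,2]),proj(w,p+.07*R[:,2]))
t=np.linspace(0,2*np.pi,60)
for lz in (-.021,-.028):      # lid top along tool z from TCP
  for tilt in(-10,-5,0,5,10):
    A=R@Ro.from_euler('y',tilt,degrees=True).as_matrix(); g=p-.011*R[:,2]
    def ring(z,r): return np.array([proj(w,g+A@np.array([r*np.cos(k),r*np.sin(k),z])) for k in t])
    L=ring(lz+.011,.0325);B=ring(lz+.011+.097,.0325);print(lz,tilt,'lid rows',L[:,1].min(),L[:,1].max(),'cols',L[:,0].min(),L[:,0].max(),'bottom far row',B[:,1].min(),'cols',B[:,0].min(),B[:,0].max())
g=w['color'][150:300:4,320];print(g.tolist())
E
```

```text
lid bbox (262, 314, 113, 87)
proj of tool axis (np.float64(318.782233365593), np.float64(342.92712595695554)) (np.float64(318.6881455550068), np.float64(258.1398883580073))
-0.021 -10 lid rows 260.1973113472274 414.9759932947376 cols 236.71502278780878 400.8786178468232 bottom far row 228.67087765268494 cols 270.83422629775646 366.48597999249
-0.021 -5 lid rows 264.4207568947273 412.032700911228 cols 236.68237834337887 400.907443073855 bottom far row 217.906645248917 cols 270.51565697046016 366.83783511567776
-0.021 0 lid rows 269.39628062687206 408.58902914650275 cols 236.69782543915755 400.8877469502016 bottom far row 207.255552827127 cols 270.02491800647607 367.35308554474943
-0.021 5 lid rows 275.1132061686258 404.7006327519319 cols 236.76118864423484 400.8197449751773 bottom far row 196.72364996874177 cols 269.3871301717343 368.01675631853965
-0.021 10 lid rows 281.5468684428694 400.42083693344057 cols 236.87176131636113 400.7041880748719 bottom far row 186.32258882569718 cols 268.59595673889754 368.83525459827814
-0.028 -10 lid rows 264.38679268105926 426.9510563052164 cols 232
[... 680 characters left out ...]
421 cols 232.95047212618553 404.643412452481 bottom far row 190.46291990579496 cols 267.15485031055255 370.2829219403021
[[117, 118, 124], [121, 123, 126], [118, 119, 124], [116, 120, 124], [121, 123, 126], [119, 121, 125], [73, 111, 140], [83, 125, 159], [91, 136, 173], [99, 149, 189], [93, 139, 174], [89, 133, 170], [93, 139, 178], [81, 121, 155], [62, 80, 96], [82, 94, 107], [88, 104, 114], [63, 81, 91], [67, 77, 84], [64, 76, 83], [67, 75, 85], [60, 74, 84], [164, 176, 179], [54, 50, 80], [65, 64, 85], [67, 66, 98], [74, 73, 102], [78, 74, 106], [72, 71, 101], [77, 75, 104], [81, 77, 110], [81, 76, 110], [37, 36, 84], [22, 26, 85], [19, 24, 90], [21, 25, 97], [21, 27, 88], [57, 62, 162]]
```

The projected rings and the far base edge at row ~206–214 fit a jar that is upright to within about 5°, and it sits central on the mat. I'll soften the grip so it settles flat, then open.

Request:
play_rows(increments=[[[0,0,0],[0,0,0],60],[[0,0,0],[0,0,0],60],[[0,0,0],[0,0,0],60],[[0,0,0],[0,0,0],60]], squeeze=20)

```text
time: 14.67
eef_pos: [0.4502, 0.2651, 0.0837]
ee_rot: [[0.997, -0.079, 0.008], [-0.079, -0.997, -0.002], [0.008, 0.002, -1.0]]
ft_force: [0.7, -5.4, 9.7]
grip_width: 0.728
grip_force: 54.3
```

Request:
play_rows(increments=[[[0,0,0],[0,0,0],74],[[0,0,0],[0,0,0],76],[[0,0,0],[0,0,0],80],[[0,0,0],[0,0,0],86],[[0,0,0],[0,0,0],95],[[0,0,0],[0,0,0],95],[[0,0,0],[0,0,0],95]])

```text
time: 15.25
eef_pos: [0.447, 0.2656, 0.0804]
ee_rot: [[0.997, -0.081, 0.002], [-0.081, -0.997, -0.001], [0.002, 0.001, -1.0]]
ft_force: [0.3, -0.7, 0.4]
grip_width: 0.949
grip_force: 0.0
```

Request:
play_rows(increments=[[[0,0,-0.5],[0,0,0],95],[[0,0,-1],[0,0,0],95],[[0,0,-1.5],[0,0,0],95],[[0,0,-2],[0,0,0],95],[[0,0,-2.5],[0,0,0],95],[[-1,0,-2.5],[0,0,0],95],[[-1,0,-2.5],[0,0,0],95],[[-1,0,-2],[0,0,0],95],[[0,0,0],[0,0,0],95]])

```text
time: 16.0
eef_pos: [0.4186, 0.2698, 0.2314]
ee_rot: [[0.997, -0.08, 0.01], [-0.08, -0.997, 0.004], [0.01, -0.005, -1.0]]
ft_force: [1.2, 1.0, -0.4]
grip_width: 0.958
grip_force: 0.0
```

```bash
python3 - <<'E'
from g import *
s=arm.read_state();print(s['time'],s['ft_force'],s['eef_pos'])
a=grab('scene');w=grab('wrist')
cv2.imwrite('pics/p8.png',np.hstack([cv2.resize(a['color'][140:400,150:410],(400,400),interpolation=2),cv2.resize(w['color'],(400,400))]))
E
```

```text
16.0 [ 1.167  1.021 -0.392] [0.419 0.27  0.231]
```

View pics/p8.png

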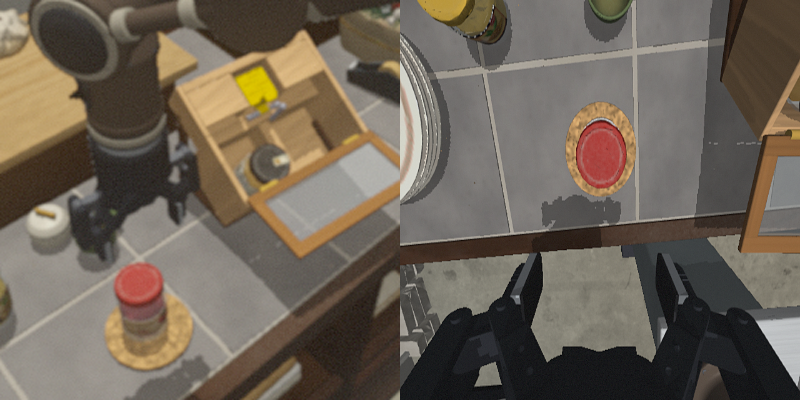

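The jar stands upright near the middle of the mat, with the flap down, the dark jar in its bin and the gripper clear. I'm handing it in.

```bash
python3 -c "
from cell import arm
print(arm.sign_off())"
```

```text
the job is handed in; nothing more can be done
None
```

The job is handed in at about 16 s: the hook was pressed, the flap is fully down, and the red-lidded jar stands upright near the middle of the cork mat with everything else left in place; I viewed 12 pictures, two over the limit of 10.

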